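Lock a stone blank into the carving turntable

ROBOT

A 6-joint arm with a two-finger parallel gripper is mounted at the origin on the work surface. World frame = base frame: x ahead of the robot, y to its left, z up, the work surface at z = 0. Lengths are in m, angles in rad, forces in N, time in s.
With the tool pointing down it reaches from about 0.3 to 0.75 m from the base axis. Payload 8.5 kg.
Tool frame: the origin (TCP) lies on the front face of the gripper's body, between the roots of the fingers; the fingertips stand 73 mm ahead of it and the grasp point (between the pads) lies 54 mm ahead of it; z points along the fingers, y is the direction in which the jaws open and shut (so a half turn about z gives the same grasp; the last joint's range is limited). The gripper opens to 85 mm and grips with 20 to 120 N. Pads are 22 mm wide; open, the fingers measure 114 mm over their backs; the gripper's body (76 mm by 85 mm) begins 54 mm behind the grasp point. The pads swing forward as they close: fully open they stand 13 mm farther back than shut.
Start: joints at [0.975, 0.381, 1.297, -0, 1.464, -0.215], TCP at [0.204, 0.511, 0.304] pointing down, gripper open.
Joint ranges: [-3.11, 3.11], [-0.89, 2.33], [0.22, 2.48], [-1.42, 4.56], [0.17, 2.85], [-2.88, 2.88]. Speed limits (rad/s): [2.39, 2.39, 3.14, 3.14, 3.14, 3.14].

INTERFACE

Orientations are given as a rotation vector (axis times angle).
In Python, from cell import manip gives the robot as it stands. The module is installed in compiled form; this text tells all that it offers.
- The arm moves only by the shell command python3 -m jog 'ROWS' [OPENING] [FORCE]. ROWS is JSON, a list of rows, each an object with "dp": the shift along the world's x, y, z scaled (see below), a list of three; "angular": the turn, a rotation vector about the world's x, y, z scaled (see below), a list of three. A call has 1 to 10 rows; each row is the pose to reach, as a shift and turn from the pose measured when the call began; what a row does not reach only later rows make up. The controller multiplies each number of a shift by 200 mm and each number of a turn by 1.5 rad. A row lasts 1/12 s, in which the tool goes at most 41.7 mm and 7.16 degrees, less where a joint would pass 70% of its speed; a pose out of reach is approached as far as the arm can. A call with a number of a shift or a turn outside -1 to 1 is refused whole. A call with a gripper value outside its range is refused whole. OPENING is the closure in counts, from 0 (fully open) to 255 (shut), set as the call begins (- or left out, the last holds). The fingers move at their own pace and stop on an object; FORCE is the grip in N (left out, the last holds). Time passes only in rows, so rows that repeat a pose let the fingers close. It gives the time, the measured TCP pose, the force and the opening at its end, in the units of the state.
- manip.read_state(): the state, without advancing time (a new reading comes with each control period).
- manip.capture(name): name is "side" or "top" or "wrist"; returns a dict with "image" (420x560x3 uint8, red, green, blue), "z_map" (420x560 float32, m along the optical axis (not along the pixel's ray), 0 where there is no reading), "fx", "fy", "cx", "cy" (pixels), "k1" (the pictures are not rectified: a ray, as slopes to the right and down, at radius r is drawn at 1 + k1 r^2 times it, then the intrinsics apply), "extrinsics" (4x4, takes a point from camera to world coordinates). Camera axes: x right, y up, looking along -z (the intrinsics and any distortion apply to the point x, -y, -z); pixel columns grow to the right and rows downward; lengths in m; the calibration is good to about 2 mm. A picture is of the moment at which its call begins.
- manip.hand_in(): hands the job in, once; it reports no verdict.
The state is a dict: "time": time; "qpos": joint angles; "qvel": joint speeds; "joint_efforts": joint torques, N m; "tcp_pos": TCP position; "tcp_rot": TCP orientation; "wrist_force": force on the tool from outside, world axes, zero at the start; "torque": the same for the moment, N m; "width": opening from 0.0 (shut) to 1.0 (fully open).
Only numpy, scipy, OpenCV 4.12 (cv2) and the standard library are available. Lean on these libraries where they do the work, as an engineer would, in place of code of your own. Each camera call takes 0.05 s, during which the arm holds its last target. There are 200 camera calls.

TASK

Index the carving turntable one stop clockwise (seen from above) by its black post, so that the empty bayonet socket comes round to the yellow front mark. Then take the stone blank with the steel foot, push it into that socket with its red tabs at the red marks, twist it a quarter turn clockwise so that the tabs stand at the green marks, and finish while still holding it, pressed down with its flange flush on the socket against the spring. Leave the other things on the bench where they are.

Things in the scene. Friction and masses are not known exactly. Their poses are not given: they have to be found in the camera images.
- indexer: fixed base of the turntable, dark steel disc 250 mm across, 12 mm high at its rim; origin on the bench at the turntable's axis, z up. Its -x side is the front, with a yellow mark on the bench there. A small brass and red spring pawl at its +x side, on a block up to 165 mm from the axis and about 40 mm high, slides out and in as pins on the rim pass it
- table_top (a point): turntable's axis at its upper face, 45 mm above the bench; aluminium disc, 236 mm across. On it four square steel sockets (68 x 68 mm, 22 mm high), centres 70 mm from the axis, 90 degrees apart, sides square to the radius; three carry fixed finished lion heads of pale stone (flange 60 mm, head about 44 mm across, up to 127 mm above the bench), one is empty
- turntable (a joint): angle, clockwise from above: 0 first stop, 1.571 next, hard end stop at 1.60. A spring roller holds each stop: about 0.8 N m (8 N at the post) over the first 0.08 rad out of a stop and again 0.15 to 0.08 rad before one, then drops in. At 0 a finished head is at the front and the empty socket on the indexer's -y side; at 1.571 the empty socket is at the front
- post (a point): upright black round post fixed on the turntable, for turning it: 16 mm across, from 45 to 95 mm above the bench, 100 mm from the axis; this point is on its axis, 80 mm above the bench. At joint 0 it stands midway between the indexer's +x and +y directions, at 1.571 midway between +x and -y
- seat (a point): centre of the empty socket's top face, 67 mm above the bench; turns with the table. x runs along the two entry slots (red marks), y along the green marks. Hole 36 mm wide, slots 16 mm wide reaching 28 mm from the centre; top lip 8 mm thick, room below it 14 mm high. Stops inside let a foot entered along x turn only clockwise from above, ending about 7 degrees past the quarter turn
- plunger (a joint): spring plunger in the empty socket: 0 up (its face 8 mm below the socket's top), 0.010 when the blank is fully home. Spring force 5 N at 0, 12 N at 0.010. Let go after the twist, the blank would be lifted 4 mm by it
- blank: pale limestone block 42 x 42 mm, 58 mm high, on a round steel flange with a bayonet foot, 0.25 to 0.4 kg in all, 82 mm tall, standing on the foot. Origin at the centre of the foot's underside, z up. Flange 60 mm across from 18 to 24 mm above the origin, with two red tabs at +x and -x, above the lugs; stone from 24 to 82 mm, sides parallel to x and y. May swap places with the offcut
- flange (a point): centre of the underside of the blank's flange, 18 mm above the blank's origin; fully home it lies at seat. Below it the foot, 30 mm across and 18 mm long, its edge tapered to 24 mm at the very bottom, with two lugs at its lower end (10 mm wide, 6 mm high) reaching 25 mm from the axis along the blank's +x and -x
- offcut: plain limestone offcut, 52 x 46 x 60 mm, no foot; bystander, origin under its centre
- chisel_a: stone chisel with red handle, 185 mm long, lying; bystander
- chisel_b: stone chisel with black handle, 185 mm long, lying; bystander
- mallet: hammer with wooden handle, lying; bystander
- dust_brush: wooden dust brush, lying; bystander
- rough_block: rough limestone block, 70 x 60 x 50 mm; bystander
There are look-alikes about, which are no part of the job. Leave any orange or turquoise look-alike of the blank alone.

How it is judged:
By the outcome, as a careful person would: the job done as asked, in the order asked, and still so for the second after the job is handed in, while the arm keeps its last pose, push and grip.
It also fails if it takes over 61 s, if anything falls off the work surface, if the arm or the gripper's body presses on something with over 40 N, if the wrist force passes 120 N, or if a joint passes its speed limit or range.

## Working session

There is one attempt and no reset: what is moved stays moved. The work goes in short steps, Python scripts to look and compute and a shell command to move; the robot and the scene stay as the last step left them, time stands still between calls to the robot, and variables do not carry over. Pictures are saved under pics/ and viewed, about 8 in all and at most 12, crops included, and the job is handed in when it is done.

```bash
mkdir -p pics
cat > h.py <<'E'
import numpy as np,cv2
from cell import manip
def cap(n,f):
    c=manip.capture(n); cv2.imwrite('pics/'+f+'.png',c['image'][:,:,::-1]); np.save('pics/'+f+'.npy',c,allow_pickle=True); return c
def load(f): return np.load('pics/'+f+'.npy',allow_pickle=True).item()
def crop(c,f,x0,y0,x1,y1,s):
    cv2.imwrite('pics/'+f+'.png',cv2.resize(np.ascontiguousarray(c['image'][y0:y1,x0:x1,::-1]),None,fx=s,fy=s,interpolation=cv2.INTER_CUBIC))
def ray(c,u,v):
    a=(u-c['cx'])/c['fx'];b=(v-c['cy'])/c['fy'];x,y=a,b
    for _ in range(20):
        k=1+c['k1']*(x*x+y*y);x,y=a/k,b/k
    return np.array([x,-y,-1.])
def pz(c,u,v,z=None):
    "world point at pixel; on plane z, or by depth"
    E=c['extrinsics'];r=E[:3,:3]@ray(c,u,v);o=E[:3,3]
    d=(z-o[2])/r[2] if z is not None else c['z_map'][int(round(v)),int(round(u))]
    return o+d*r
def proj(c,p):
    E=c['extrinsics'];q=E[:3,:3].T@(np.asarray(p)-E[:3,3]);x,y=q[0]/-q[2],-q[1]/-q[2]
    k=1+c['k1']*(x*x+y*y);return np.array([c['fx']*x*k+c['cx'],c['fy']*y*k+c['cy']])
E
python3 - <<'E'
from h import *
c=cap('top','t0');print(c['extrinsics'],c['fx'],c['k1']);d=cap('side','s0');print(d['extrinsics']);s=manip.read_state();print(s)
E
```

```text
[[-0.00150459  0.9802856  -0.19758006  0.37158926]
 [-0.99984324  0.00201095  0.01759117  0.04575843]
 [ 0.01764169  0.19757555  0.98012891  1.02201106]
 [ 0.          0.          0.          1.        ]] 397.9559541931618 -0.10887125265660977
[[-0.99656131  0.05300211 -0.06368933  0.47416791]
 [-0.08160323 -0.76110662  0.6434731   0.86506862]
 [-0.01436894  0.64645765  0.76281455  1.04424182]
 [ 0.          0.          0.          1.        ]]
{'time': 0.1, 'qpos': array([ 9.74736654e-01,  3.81112660e-01,  1.29815136e+00,  1.58958397e-05,
        1.46357431e+00, -2.15300810e-01]), 'qvel': array([-0.00031446, -0.00122507, -0.00251582,  0.00075454,  0.00139756,
        0.00011979]), 'joint_efforts': array([ 4.83444208e-03, -4.49221480e+01, -2.31653935e+01, -1.50039041e-04,
        3.64645421e-03,  6.90222032e-05]), 'tcp_pos': array([0.20429951, 0.51047196, 0.30339336]), 'tcp_rot': array([-5.94395010e-01, -3.08433396e+00,  1.78779322e-03]), 'wrist_force': array([-0.06503739,  0.42731061, -0.10430908]), 'torque': array([-0.0041409, -0.0523713,  0.0476331]), 'width': 1.0021693579689603}
```

View pics/t0.png

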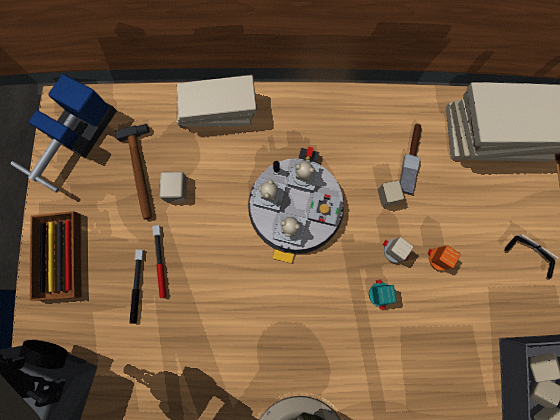

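View pics/s0.png

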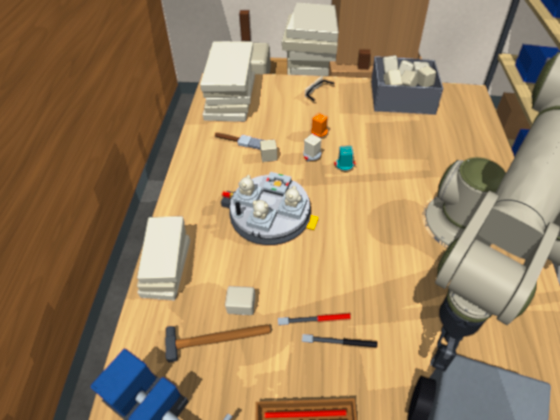

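Top view: turntable at about (297,204), post (277,168), empty socket (325,207), yellow mark (284,257). Blank candidates are pale (399,249), orange (444,257), turquoise (383,294) and the footless offcut (391,193). The pale one with a steel flange fits the description. I'll confirm it in an enlarged crop.

Run:
```python
from h import *
c=load('t0');a=c['image'][140:270,240:350,::-1];b=c['image'][175:305,355:465,::-1]
cv2.imwrite('pics/z0.png',cv2.resize(np.hstack([a,b]),None,fx=3.6,fy=3.6,interpolation=cv2.INTER_CUBIC))
```

```text
(no output)
```

View pics/z0.png

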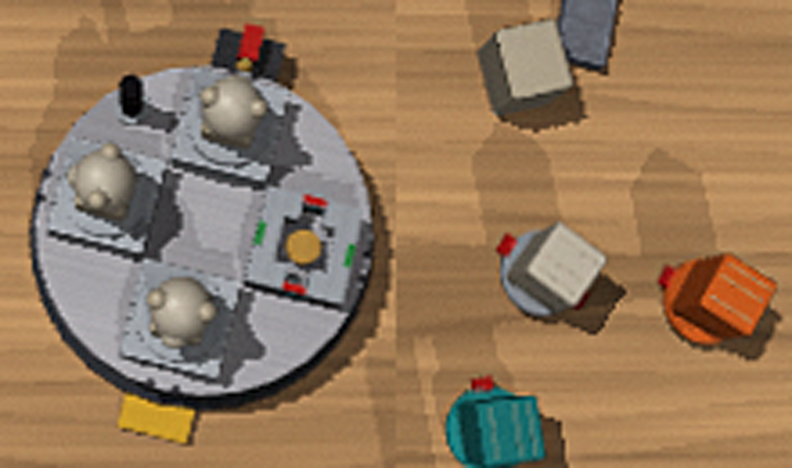

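The pale one at crop (557,265) has a steel flange and a red tab, and none of the look-alikes' colour, so it is the blank. Marks (crop): red (315,201) and (294,288), green (259,233) and (349,256), post top (128,82).

Run:
```python
from h import *
c=load('t0')
L=lambda x,y:(240+x/3.6-.36,140+y/3.6-.36)
R=lambda x,y:(355+(x-396)/3.6-.36,175+y/3.6-.36)
r1,r2,g1,g2=[pz(c,*L(*p),.067)[:2] for p in [(315,201),(294,288),(259,233),(349,256)]]
print('marks',r1,r2,g1,g2,np.linalg.norm(r1-r2),np.linalg.norm(g1-g2))
seat=(r1+r2+g1+g2)/4
d=(g2-g1);d/=np.linalg.norm(d); e=(r1-r2);print('ang red',np.arctan2(e[1],e[0]),'ang green(-y)',np.arctan2(d[1],d[0])+np.pi/2)
ax=seat-d*.07;print('seat',seat,'axis',ax)
post=pz(c,*L(128,82),.095)[:2];print('post',post,np.linalg.norm(post-ax),np.arctan2(*(post-ax)[::-1]))
for p in [(128,118)]:print('postbase',pz(c,*L(*p),.045)[:2])
print('pawl',pz(c,*L(250,45),.04)[:2],'yellow',pz(c,*L(157,420),0)[:2])
S=[pz(c,*R(*p),.082)[:2] for p in [(557,223),(607,257),(563,308),(513,270)]]
print('stone',S,np.mean(S,0),[np.linalg.norm(S[i]-S[i-1]) for i in range(4)])
for i in range(4): v=S[i]-S[i-1];print(np.degrees(np.arctan2(v[1],v[0]))%90)
t=pz(c,*R(507,244),.024)[:2];m=np.mean(S,0);print('tab',t,np.linalg.norm(t-m),np.degrees(np.arctan2(*(t-m)[::-1])))
print('depth top',pz(c,*R(560,265)))
print('offcut',pz(c,*R(533,60),.06), 'chisel tip',pz(c,*R(583,60),.005),'orange',pz(c,*R(735,295),.082),'turq',pz(c,*R(510,430),.082))
```

```text
marks [ 0.59942267 -0.07018809] [ 0.53874669 -0.05458464] [ 0.57683847 -0.03130924] [ 0.56094451 -0.09265309] 0.06265016433053394 0.06336944187379946
ang red -0.25170629860324795 ang green(-y) -0.25352144120149966
seat [ 0.56898809 -0.06218376] axis [0.58654509 0.0055787 ]
post [0.67518882 0.05825673] 0.1031149091906154 0.5361932770688226
postbase [0.66480267 0.05879329]
pawl [ 0.72165385 -0.02900546] yellow [0.45493665 0.03777343]
stone [array([ 0.49473916, -0.24148507]), array([ 0.47169512, -0.27453921]), array([ 0.43793287, -0.24262031]), array([ 0.46338176, -0.20995437])] [ 0.46693723 -0.24214974] [np.float64(0.04446876664078825), np.float64(0.040293968614626974), np.float64(0.046461875563234105), np.float64(0.04140905255774912)]
44.84211706502463
55.11731644221608
46.60759873938707
52.07908496432981
tab [ 0.48749113 -0.22226595] 0.028597690659542263 44.05062012025684
depth top [ 0.46635939 -0.24151618  0.08372915]
offcut [ 0.61258102 -0.23759683  0.06      ] chisel tip [ 0.62658086 -0.29176073  0.005     ] orange [ 0.44542802 -0.36186725  0.082     ] turq [ 0.35870809 -0.20348759  0.082     ]
```

```bash
R='{"dp":[0.78,-0.757,0],"angular":[0,0,0.203]}'; python3 -m jog '[{"dp":[0.78,-0.757,0],"angular":[0,0,0.203]},{"dp":[0.78,-0.757,0],"angular":[0,0,0.203]},{"dp":[0.78,-0.757,0],"angular":[0,0,0.203]},{"dp":[0.78,-0.757,0],"angular":[0,0,0.203]},{"dp":[0.78,-0.757,0],"angular":[0,0,0.203]},{"dp":[0.78,-0.757,0],"angular":[0,0,0.203]}]' 0 30
```

```text
time: 0.6
tcp_pos: [0.363, 0.3561, 0.3031]
tcp_rot: [-0.125, -3.139, 0.004]
wrist_force: [0.1, -0.2, 0.7]
width: 1.002
```

```bash
python3 -m jog '[{"dp":[0.78,-0.757,0],"angular":[0,0,0.203]},{"dp":[0.78,-0.757,0],"angular":[0,0,0.203]},{"dp":[0.78,-0.757,0],"angular":[0,0,0.203]},{"dp":[0.78,-0.757,0],"angular":[0,0,0.203]},{"dp":[0.78,-0.757,0],"angular":[0,0,0.203]},{"dp":[0.78,-0.757,0],"angular":[0,0,0.203]}]'
```

```text
time: 1.1
tcp_pos: [0.5215, 0.2015, 0.3024]
tcp_rot: [0.349, -3.122, 0.005]
wrist_force: [0.2, 0.4, -0.7]
width: 0.999
```

```bash
python3 -m jog '[{"dp":[0.756,-0.726,-0.2],"angular":[0,0,0.208]},{"dp":[0.756,-0.726,-0.2],"angular":[0,0,0.208]},{"dp":[0.756,-0.726,-0.2],"angular":[0,0,0.208]},{"dp":[0.756,-0.726,-0.2],"angular":[0,0,0.208]},{"dp":[0.756,-0.726,-0.2],"angular":[0,0,0.208]},{"dp":[0.756,-0.726,-0.2],"angular":[0,0,0.208]},{"dp":[0.756,-0.726,-0.2],"angular":[0,0,0.208]}]'
python3 - <<'E'
from h import *
c=cap('wrist','w1');print(c['extrinsics'])
print(proj(c,[.6727,.0564,.095]),proj(c,[.6727,.0564,.045]),manip.read_state()['qpos'])
E
```

```text
time: 1.68
tcp_pos: [0.6739, 0.0537, 0.26]
tcp_rot: [0.824, -3.029, 0.004]
wrist_force: [-0.2, -0.0, 0.5]
width: 1.002
[[-0.50648095 -0.8243594  -0.25280156  0.60890125]
 [ 0.86224946 -0.48480257 -0.14660264  0.01584622]
 [-0.00170558 -0.29222945  0.95634671  0.32951086]
 [ 0.          0.          0.          1.        ]]
[281.93976361 214.31002275] [281.3838895  197.51552955] [-0.09195693  0.63489588  0.97467969 -0.00263418  1.53273037 -2.19540895]
```

View pics/w1.png

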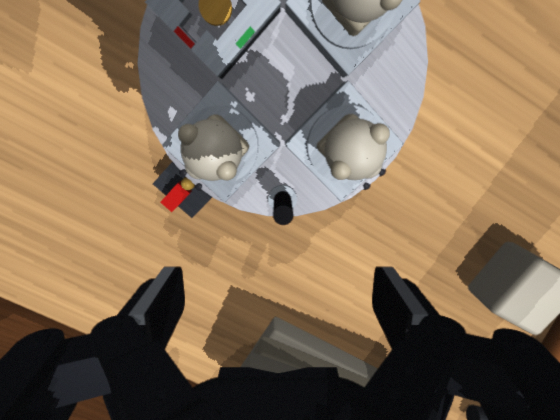

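The post top shows at (283,213), against a predicted (282,214), so the measurement holds. Descending to grip the post.

```bash
python3 -m jog '[{"dp":[-0.006,0.0135,-0.3]},{"dp":[-0.006,0.0135,-0.59],"angular":[0,0,0]},{"dp":[-0.006,0.0135,-0.59]},{"dp":[-0.006,0.0135,-0.59]},{"dp":[-0.006,0.0135,-0.59]},{"dp":[-0.006,0.0135,-0.59]}]' || python3 -m jog '[{"dp":[-0.006,0.0135,-0.59],"angular":[0,0,0]},{"dp":[-0.006,0.0135,-0.59],"angular":[0,0,0]},{"dp":[-0.006,0.0135,-0.59],"angular":[0,0,0]},{"dp":[-0.006,0.0135,-0.59],"angular":[0,0,0]},{"dp":[-0.006,0.0135,-0.59],"angular":[0,0,0]}]'
```

```text
time: 2.15
tcp_pos: [0.6709, 0.0594, 0.1432]
tcp_rot: [0.828, -3.027, 0.002]
wrist_force: [-0.5, 0.0, 0.8]
width: 0.997schema error: expected keys dp, angular
```

```bash
python3 -m jog '[{"dp":[0.009,-0.015,-0.01],"angular":[0,0,0]},{"dp":[0.009,-0.015,-0.01],"angular":[0,0,0]},{"dp":[0.009,-0.015,-0.01],"angular":[0,0,0]},{"dp":[0.009,-0.015,-0.01],"angular":[0,0,0]},{"dp":[0.009,-0.015,-0.01],"angular":[0,0,0]},{"dp":[0.009,-0.015,-0.01],"angular":[0,0,0]},{"dp":[0.009,-0.015,-0.01],"angular":[0,0,0]},{"dp":[0.009,-0.015,-0.01],"angular":[0,0,0]}]' 255 30
```

```text
time: 2.82
tcp_pos: [0.6727, 0.0568, 0.142]
tcp_rot: [0.829, -3.027, 0.002]
wrist_force: [-1.6, 2.0, 6.1]
width: 0.171
```

```bash
cat > arc.py <<'E'
import sys
from h import *
p=manip.read_state()['tcp_pos'];A=np.array([.5866,.0056]);v=p[:2]-A;a0=np.arctan2(v[1],v[0]);r=.1
print(a0,np.linalg.norm(v))
tot=float(sys.argv[1])
for i in range(1,11):
    t=a0-tot*i/10;q=A+r*np.array([np.cos(t),np.sin(t)])-p[:2]
    print('{"dp":[%.3f,%.3f,0.005],"angular":[0,0,%.3f]},'%(q[0]/.2,q[1]/.2,-tot*i/10/1.5),end='')
E
python3 arc.py .785
```

```text
0.5364635334099332 0.10013379151421799
{"dp":[0.018,-0.035,0.005],"angular":[0,0,-0.052]},{"dp":[0.034,-0.071,0.005],"angular":[0,0,-0.105]},{"dp":[0.047,-0.108,0.005],"angular":[0,0,-0.157]},{"dp":[0.057,-0.146,0.005],"angular":[0,0,-0.209]},{"dp":[0.064,-0.184,0.005],"angular":[0,0,-0.262]},{"dp":[0.069,-0.223,0.005],"angular":[0,0,-0.314]},{"dp":[0.070,-0.262,0.005],"angular":[0,0,-0.366]},{"dp":[0.068,-0.302,0.005],"angular":[0,0,-0.419]},{"dp":[0.062,-0.341,0.005],"angular":[0,0,-0.471]},{"dp":[0.054,-0.379,0.005],"angular":[0,0,-0.523]},
```

```bash
python3 -m jog '[{"dp":[0.018,-0.035,0.005],"angular":[0,0,-0.052]},{"dp":[0.034,-0.071,0.005],"angular":[0,0,-0.105]},{"dp":[0.047,-0.108,0.005],"angular":[0,0,-0.157]},{"dp":[0.057,-0.146,0.005],"angular":[0,0,-0.209]},{"dp":[0.064,-0.184,0.005],"angular":[0,0,-0.262]},{"dp":[0.069,-0.223,0.005],"angular":[0,0,-0.314]},{"dp":[0.070,-0.262,0.005],"angular":[0,0,-0.366]},{"dp":[0.068,-0.302,0.005],"angular":[0,0,-0.419]},{"dp":[0.062,-0.341,0.005],"angular":[0,0,-0.471]},{"dp":[0.054,-0.379,0.005],"angular":[0,0,-0.523]}]'
python3 - <<'E'
from h import *
p=manip.read_state()['tcp_pos'];v=p[:2]-[.5866,.0056];print(1.571-(.533-np.arctan2(v[1],v[0])))
E
python3 arc.py .785
```

```text
time: 3.65
tcp_pos: [0.6832, -0.0184, 0.1421]
tcp_rot: [-0.398, -3.111, -0.004]
wrist_force: [-0.6, 4.5, -2.5]
width: 0.176
0.794087247568011
-0.2439127524319889 0.09952493703579046
{"dp":[-0.009,-0.038,0.005],"angular":[0,0,-0.052]},{"dp":[-0.023,-0.075,0.005],"angular":[0,0,-0.105]},{"dp":[-0.039,-0.110,0.005],"angular":[0,0,-0.157]},{"dp":[-0.059,-0.145,0.005],"angular":[0,0,-0.209]},{"dp":[-0.081,-0.177,0.005],"angular":[0,0,-0.262]},{"dp":[-0.105,-0.208,0.005],"angular":[0,0,-0.314]},{"dp":[-0.132,-0.236,0.005],"angular":[0,0,-0.366]},{"dp":[-0.161,-0.263,0.005],"angular":[0,0,-0.419]},{"dp":[-0.192,-0.287,0.005],"angular":[0,0,-0.471]},{"dp":[-0.225,-0.308,0.005],"angular":[0,0,-0.523]},
```

```bash
python3 -m jog '[{"dp":[-0.009,-0.038,0.005],"angular":[0,0,-0.052]},{"dp":[-0.023,-0.075,0.005],"angular":[0,0,-0.105]},{"dp":[-0.039,-0.110,0.005],"angular":[0,0,-0.157]},{"dp":[-0.059,-0.145,0.005],"angular":[0,0,-0.209]},{"dp":[-0.081,-0.177,0.005],"angular":[0,0,-0.262]},{"dp":[-0.105,-0.208,0.005],"angular":[0,0,-0.314]},{"dp":[-0.132,-0.236,0.005],"angular":[0,0,-0.366]},{"dp":[-0.161,-0.263,0.005],"angular":[0,0,-0.419]},{"dp":[-0.192,-0.287,0.005],"angular":[0,0,-0.471]},{"dp":[-0.226,-0.309,0.005],"angular":[0,0,-0.523]}]';python3 -m jog '[{"dp":[0,0,0],"angular":[0,0,0]},{"dp":[0,0,0],"angular":[0,0,0]},{"dp":[0,0,0],"angular":[0,0,0]}]'
python3 - <<'E'
from h import *
p=manip.read_state()['tcp_pos'];v=p[:2]-[.5866,.0056];print(1.571-(.533-np.arctan2(v[1],v[0])))
E
```

```text
time: 4.48
tcp_pos: [0.6383, -0.0788, 0.1422]
tcp_rot: [-1.561, -2.721, -0.01]
wrist_force: [-1.1, 4.6, -2.4]
width: 0.173
time: 4.73
tcp_pos: [0.638, -0.079, 0.1422]
tcp_rot: [-1.558, -2.721, -0.009]
wrist_force: [-4.5, -0.8, 1.8]
width: 0.172
0.013567735900288147
```

```bash
python3 -m jog '[{"dp":[0,0,0],"angular":[0,0,0]},{"dp":[0,0,0],"angular":[0,0,0]},{"dp":[0,0,0],"angular":[0,0,0]},{"dp":[0,0,0.1],"angular":[0,0,0]},{"dp":[0,0,0.3],"angular":[0,0,0]},{"dp":[0,0,0.6],"angular":[0,0,0]},{"dp":[0,0,0.8],"angular":[0,0,0]},{"dp":[0,0,0.8],"angular":[0,0,0]},{"dp":[0,0,0.8],"angular":[0,0,0]}]' 0
python3 - <<'E'
from h import *
c=cap('top','t1')
crop(c,'z1',240,130,350,270,4.2)
E
```

```text
time: 5.48
tcp_pos: [0.6389, -0.0791, 0.3077]
tcp_rot: [1.558, 2.723, 0.012]
wrist_force: [0.3, -0.2, -0.3]
width: 1.004
```

View pics/z1.png

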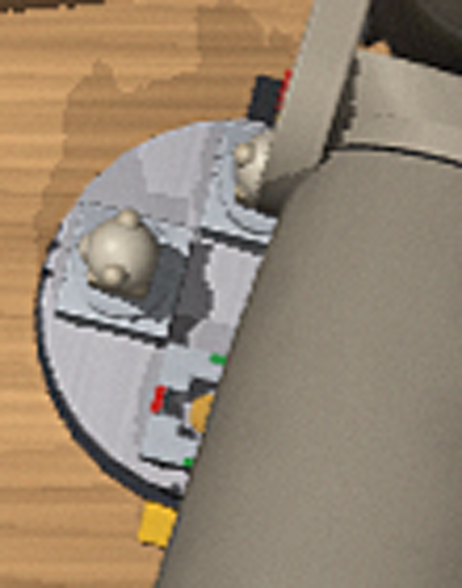

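The empty socket now stands at the yellow mark: red mark (158,400), greens (218,359) and (188,462). Next, the blank.

```bash
python3 -m jog '[{"dp":[-0.86,-0.815,-0.2],"angular":[0,0,0.21]},{"dp":[-0.86,-0.815,-0.2],"angular":[0,0,0.21]},{"dp":[-0.86,-0.815,-0.2],"angular":[0,0,0.21]},{"dp":[-0.86,-0.815,-0.2],"angular":[0,0,0.21]},{"dp":[-0.86,-0.815,-0.2],"angular":[0,0,0.21]},{"dp":[-0.86,-0.815,-0.2],"angular":[0,0,0.21]},{"dp":[-0.86,-0.815,-0.2],"angular":[0,0,0.21]},{"dp":[-0.86,-0.815,-0.2],"angular":[0,0,0.21]},{"dp":[-0.86,-0.815,-0.2],"angular":[0,0,0.21]}]'
python3 - <<'E'
from h import *
t=cap('top','t2');c=cap('wrist','w2');p=proj(c,[.467,-.242,.082]).astype(int);print(p)
x,y=max(p[0]-100,0),max(p[1]-75,0);print(x,y);crop(c,'z2',x,y,x+200,y+150,4)
E
```

```text
time: 6.28
tcp_pos: [0.4666, -0.2417, 0.2635]
tcp_rot: [-1.112, -2.935, -0.011]
wrist_force: [-0.5, -0.7, -0.3]
width: 1.002
[276 208]
176 133
```

View pics/z2.png

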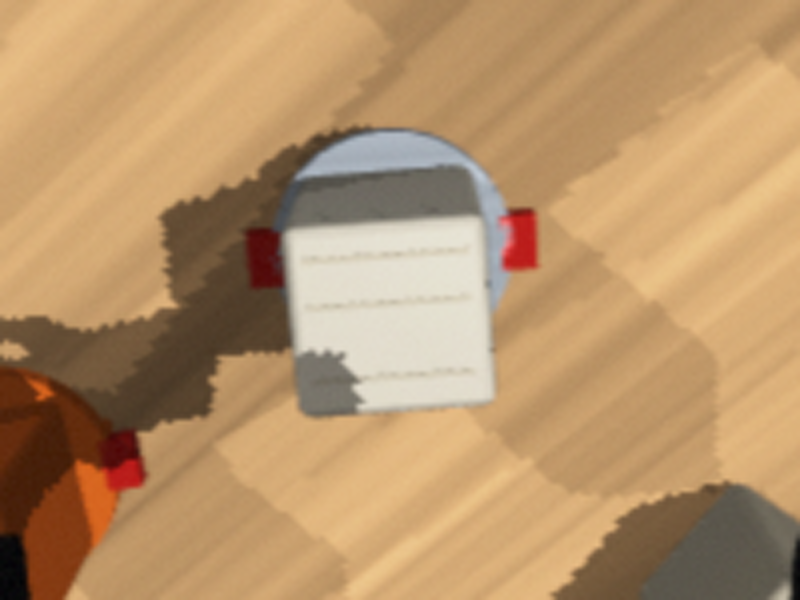

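The blank shows stone-top corners at (286,228), (478,215), (494,402), (303,413) and tabs at (265,258), (520,240), rotated a few degrees from the jaws.

Run:
```python
from h import *
c=load('w2');f=lambda x,y:(176+x/4-.4,133+y/4-.4)
S=np.array([pz(c,*f(*p),.082)[:2] for p in [(286,228),(478,215),(494,402),(303,413)]]);m=S.mean(0)
print(m,[np.linalg.norm(S[i]-S[i-1]) for i in range(4)])
for a,b in [(0,1),(3,2),(3,0),(2,1)]: v=S[b]-S[a];print(np.degrees(np.arctan2(v[1],v[0]))%90)
T=np.array([pz(c,*f(*p),.024)[:2] for p in [(265,258),(520,240)]]);v=T[0]-T[1];print(T.mean(0),np.linalg.norm(v),np.degrees(np.arctan2(v[1],v[0])))
R=cv2.Rodrigues(manip.read_state()['tcp_rot'])[0];print('jaw',np.degrees(np.arctan2(R[1,1],R[0,1])),R[:,2])
z=load('t2');print(proj(z,[.5188,.0231,.067]))
crop(z,'z3',240,140,350,270,4.4)
```

```text
[ 0.46731628 -0.24560629] [np.float64(0.03972322962533855), np.float64(0.03844909719361118), np.float64(0.040085869698098194), np.float64(0.03993712691899525)]
52.44934993833957
51.95511126250575
52.083051291431815
54.21140121676888
[ 0.46772537 -0.24600022] 0.06325862273553295 -127.36460576388625
jaw 48.578198378495046 [ 2.46575194e-04  7.19535480e-03 -9.99974083e-01]
[289.521693   227.69597898]
```

View pics/z3.png

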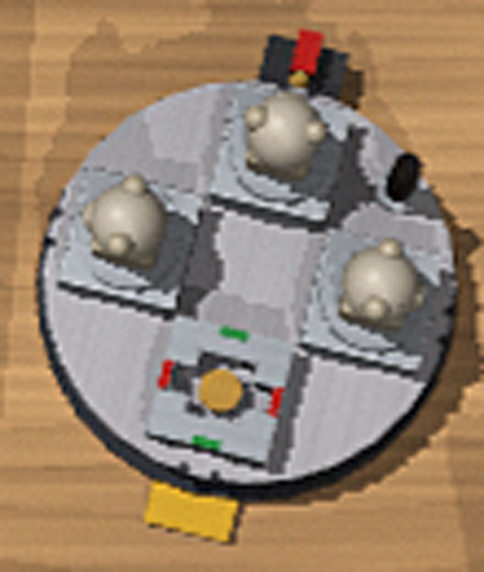

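```bash
python3 -m jog '[{"dp":[0.004,-0.015,0],"angular":[-0.005,0,0.0445]},{"dp":[0.004,-0.015,-0.2],"angular":[-0.005,0,0.0445]},{"dp":[0.004,-0.015,-0.4],"angular":[-0.005,0,0.0445]},{"dp":[0.004,-0.015,-0.6],"angular":[-0.005,0,0.0445]},{"dp":[0.004,-0.015,-0.79],"angular":[-0.005,0,0.0445]},{"dp":[0.004,-0.015,-0.79],"angular":[-0.005,0,0.0445]},{"dp":[0.004,-0.015,-0.79],"angular":[-0.005,0,0.0445]},{"dp":[0.004,-0.015,-0.79],"angular":[-0.005,0,0.0445]}]'
python3 -m jog '[{"dp":[0,0,0],"angular":[0,0,0]},{"dp":[0,0,0],"angular":[0,0,0]},{"dp":[0,0,0],"angular":[0,0,0]},{"dp":[0,0,0],"angular":[0,0,0]},{"dp":[0,0,0],"angular":[0,0,0]},{"dp":[0,0,0],"angular":[0,0,0]}]' 255 90
python3 - <<'E'
from h import *
c=load('t2')
f=lambda x,y:(240+x/4.4-.4,140+y/4.4-.4)
r1,r2,g1,g2=[pz(c,*f(*p),.067)[:2] for p in [(166,375),(276,402),(234,334),(207,443)]]
print('marks',np.linalg.norm(r1-r2),np.linalg.norm(g1-g2),'seat',(r1+r2)/2,(g1+g2)/2)
d=(g1-g2);e=(r1-r2);print('yaw',np.arctan2(e[1],e[0])-np.pi/2,np.arctan2(d[1],d[0]))
E
```

```text
time: 7.05
tcp_pos: [0.469, -0.2444, 0.1078]
tcp_rot: [1.01, 2.972, -0.002]
wrist_force: [0.6, -1.0, 0.2]
width: 0.999
time: 7.55
tcp_pos: [0.4694, -0.2448, 0.1093]
tcp_rot: [1.009, 2.97, -0.004]
wrist_force: [-0.3, -0.2, 10.1]
width: 0.484
marks 0.06247186598336729 0.06264361724543799 seat [0.51831264 0.02238487] [0.51849004 0.02258913]
yaw -0.24228671406534819 -0.24277817616472794
```

```bash
python3 -m jog '[{"dp":[0,0,0.1],"angular":[0,0,0]},{"dp":[0,0,0.2],"angular":[0,0,0]},{"dp":[0,0,0.35],"angular":[0,0,0]},{"dp":[0,0,0.5],"angular":[0,0,0]},{"dp":[0,0.1,0.65],"angular":[0,0,0.05]},{"dp":[0.05,0.25,0.7],"angular":[0,0,0.1]},{"dp":[0.1,0.4,0.7],"angular":[0,0,0.15]},{"dp":[0.12,0.55,0.7],"angular":[0,0,0.2]},{"dp":[0.123,0.65,0.7],"angular":[0,0,0.25]},{"dp":[0.123,0.65,0.7],"angular":[0,0,0.271]}]'
python3 -m jog '[{"dp":[0.05,0.15,0],"angular":[0,0,0]},{"dp":[0.08,0.3,0],"angular":[0,0,0]},{"dp":[0.1,0.45,0],"angular":[0,0,0]},{"dp":[0.12,0.58,0],"angular":[0,0,0]},{"dp":[0.12,0.66,0],"angular":[0,0,0]},{"dp":[0.12,0.66,0],"angular":[0,0,0]},{"dp":[0.12,0.66,0],"angular":[0,0,0]}]'
python3 - <<'E'
from h import *
s=manip.read_state();R=cv2.Rodrigues(s['tcp_rot'])[0];print('jaw',np.degrees(np.arctan2(R[1,1],R[0,1])),R[:,2],s['qpos'],s['wrist_force'])
c=cap('wrist','w4');cv2.imwrite('pics/w4b.png',cv2.resize(c['image'][:,:,::-1],(784,588)))
print(c['extrinsics'],s['tcp_pos'])
E
```

```text
time: 8.38
tcp_pos: [0.4934, -0.1111, 0.2492]
tcp_rot: [0.378, 3.115, 0.001]
wrist_force: [0.1, -0.5, -3.7]
width: 0.479
time: 8.97
tcp_pos: [0.517, 0.0215, 0.2491]
tcp_rot: [0.375, 3.116, 0.0]
wrist_force: [0.5, -0.6, -3.6]
width: 0.484
jaw 76.26131295802051 [ 3.39567292e-03 -8.87576906e-05 -9.99994231e-01] [-1.87663992e-01  3.71593994e-01  1.48107953e+00  5.69314399e-04
  1.28556655e+00 -1.51883308e+00] [ 0.53366104 -0.6329005  -3.64217171]
[[ 2.37387519e-01 -9.27138480e-01 -2.89933448e-01  4.43469932e-01]
 [ 9.71414908e-01  2.26718884e-01  7.03677820e-02  3.95475441e-02]
 [ 4.92709040e-04 -2.98350106e-01  9.54456375e-01  3.18118112e-01]
 [ 0.00000000e+00  0.00000000e+00  0.00000000e+00  1.00000000e+00]] [0.517039   0.02151773 0.24913049]
```

View pics/w4b.png

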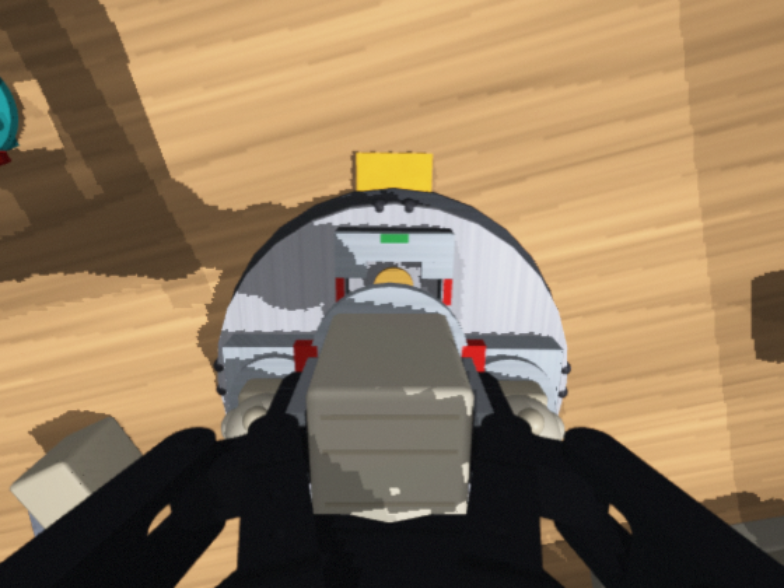

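Run:
```python
from h import *
c=load('w4');k=1.4;o=.2
g=lambda x,y,z:pz(c,(x+.5)/k-.5,(y+.5)/k-.5,z)
tcp=np.array([.5170,.0215,.2491]);zb=tcp[2]-.1093
print('green front',g(394,238,.067)); print('red',g(340,290,.067),g(447,290,.067))
yaw=-.247;u=np.array([np.cos(yaw),np.sin(yaw)]);w=np.array([-u[1],u[0]])
seat=np.array([.5184,.0225]);print('pred green',(proj(c,[*(seat-.0313*u),.067])+.5)*k,'reds',[(proj(c,[*(seat+s*.0313*w),.067])+.5)*k for s in(1,-1)])
t=[g(306,356,zb+.024),g(473,356,zb+.024)];print('tabs',t,(t[0]+t[1])/2,np.linalg.norm(t[0]-t[1]))
v=t[1]-t[0];print(np.degrees(np.arctan2(v[1],v[0]))%180)
e=g(390,285,zb+.024);print('flange front edge ->centre',e[:2]+.03*u)
# stone top corners
S=np.array([g(*p,zb+.082) for p in [(308,390),(473,390),(467,514),(314,514)]]);print('stone',S.mean(0),S)
```

```text
green front [0.48870319 0.03132477 0.067     ]
red [ 0.51091234 -0.00634316  0.067     ] [0.52569795 0.05412084 0.067     ]
pred green [392.19732211 237.87062255] reds [array([445.48034683, 291.56248225]), array([337.92615897, 290.82479527])]
tabs [array([ 0.50677256, -0.0079361 ,  0.1638    ]), array([0.52162052, 0.05276298, 0.1638    ])] [0.51419654 0.02241344 0.1638    ] 0.06248871722920378
76.25445805503972
flange front edge ->centre [0.51644034 0.02181603]
stone [0.51397135 0.02267303 0.2218    ] [[ 0.49162465  0.00779945  0.2218    ]
 [ 0.50100607  0.04614827  0.2218    ]
 [ 0.53639333  0.03784248  0.2218    ]
 [ 0.52686138 -0.00109808  0.2218    ]]
```

```bash
python3 -m jog '[{"dp":[0.016,0.006,-0.1],"angular":[0,0,0]},{"dp":[0.016,0.006,-0.2],"angular":[0,0,0]},{"dp":[0.016,0.006,-0.3],"angular":[0,0,0]},{"dp":[0.016,0.006,-0.35],"angular":[0,0,0]},{"dp":[0.016,0.006,-0.35],"angular":[0,0,0]},{"dp":[0.016,0.006,-0.35],"angular":[0,0,0]}]' - 110
python3 -m jog '[{"dp":[0,0,-0.02],"angular":[0,0,0]},{"dp":[0,0,-0.04],"angular":[0,0,0]},{"dp":[0,0,-0.06],"angular":[0,0,0]},{"dp":[0,0,-0.06],"angular":[0,0,0]}]'
python3 - <<'E'
from h import *
c=cap('wrist','w5');crop(c,'z5',180,130,380,280,4);print(manip.read_state()['tcp_pos'])
E
```

```text
time: 9.52
tcp_pos: [0.5204, 0.021, 0.1792]
tcp_rot: [0.379, 3.116, 0.0]
wrist_force: [0.6, 0.7, -3.8]
width: 0.48
time: 9.85
tcp_pos: [0.5207, 0.0208, 0.1672]
tcp_rot: [0.379, 3.114, -0.0]
wrist_force: [-0.2, -0.9, 0.6]
width: 0.482
[0.52074408 0.0208576  0.1675419 ]
```

View pics/z5.png

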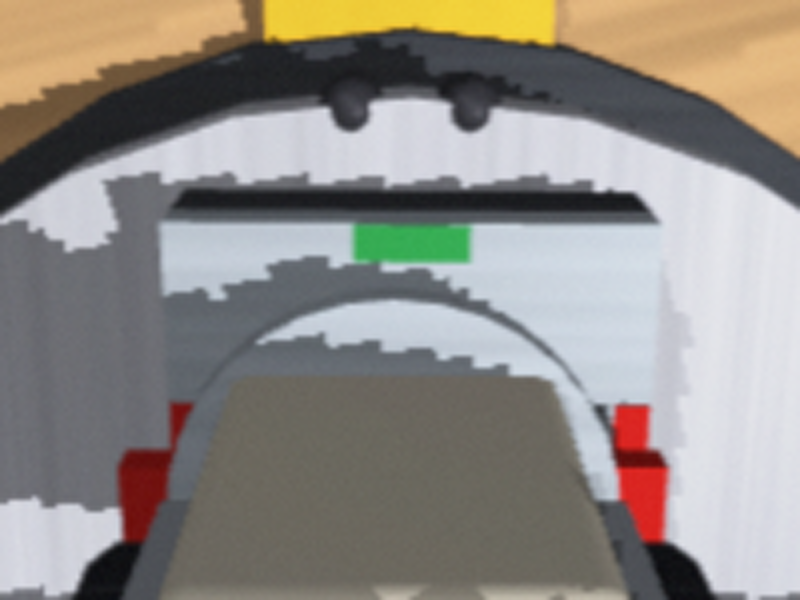

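Foot is in the hole on the plunger: the wrist force rose about 4.4 N, the red tabs (145,490) and (640,490) line up with the red marks, and the green mark at x=412 shows the socket about 2 mm further +y. I'll shift by that and press.

```bash
python3 -m jog '[{"dp":[-0.001,0.011,0],"angular":[0,0,0]},{"dp":[-0.001,0.011,-0.015],"angular":[0,0,0]},{"dp":[-0.001,0.011,-0.03],"angular":[0,0,0]},{"dp":[-0.001,0.011,-0.045],"angular":[0,0,0]},{"dp":[-0.001,0.011,-0.05],"angular":[0,0,0]},{"dp":[-0.001,0.011,-0.05],"angular":[0,0,0]},{"dp":[-0.001,0.011,-0.05],"angular":[0,0,0]}]'
```

```text
time: 10.48
tcp_pos: [0.5209, 0.0229, 0.1583]
tcp_rot: [0.379, 3.113, -0.001]
wrist_force: [-2.5, -2.5, 9.6]
width: 0.479
```

```bash
python3 -m jog '[{"dp":[0,0,-0.006],"angular":[0,0,0]},{"dp":[0,0,-0.01],"angular":[0,0,0]},{"dp":[0,0,-0.01],"angular":[0,0,0]},{"dp":[0,0,-0.01],"angular":[0,0,0]}]'
```

```text
time: 10.82
tcp_pos: [0.5208, 0.023, 0.1583]
tcp_rot: [0.378, 3.111, -0.001]
wrist_force: [-7.6, -1.4, 23.7]
width: 0.477
```

Flush: z stopped at 0.1583 as predicted, with about 27 N. Twisting clockwise.

```bash
python3 -m jog '[{"dp":[-0.002,0,-0.008],"angular":[0,0,-0.06]},{"dp":[-0.004,-0.001,-0.008],"angular":[0,0,-0.12]},{"dp":[-0.006,-0.001,-0.008],"angular":[0,0,-0.18]},{"dp":[-0.007,-0.001,-0.008],"angular":[0,0,-0.24]},{"dp":[-0.008,-0.002,-0.008],"angular":[0,0,-0.3]},{"dp":[-0.008,-0.002,-0.008],"angular":[0,0,-0.36]},{"dp":[-0.008,-0.002,-0.008],"angular":[0,0,-0.42]},{"dp":[-0.008,-0.002,-0.008],"angular":[0,0,-0.48]},{"dp":[-0.008,-0.002,-0.008],"angular":[0,0,-0.525]},{"dp":[-0.008,-0.002,-0.008],"angular":[0,0,-0.525]}]'
python3 - <<'E'
from h import *
s=manip.read_state();R=cv2.Rodrigues(s['tcp_rot'])[0];print('jaw',np.degrees(np.arctan2(R[1,1],R[0,1])),R[:,2],s['torque'])
E
```

```text
time: 11.65
tcp_pos: [0.5199, 0.0222, 0.1583]
tcp_rot: [1.546, 2.723, -0.005]
wrist_force: [-2.5, -3.4, 16.9]
width: 0.48
jaw 30.815143078105383 [ 0.00732448 -0.00773778 -0.99994324] [-0.5256135   0.66798061 -0.13353222]
```

```bash
python3 -m jog '[{"dp":[-0.001,0,-0.008],"angular":[0,0,-0.06]},{"dp":[-0.002,-0.001,-0.008],"angular":[0,0,-0.12]},{"dp":[-0.003,-0.001,-0.008],"angular":[0,0,-0.18]},{"dp":[-0.004,-0.002,-0.008],"angular":[0,0,-0.24]},{"dp":[-0.005,-0.002,-0.008],"angular":[0,0,-0.3]},{"dp":[-0.006,-0.002,-0.008],"angular":[0,0,-0.36]},{"dp":[-0.006,-0.003,-0.008],"angular":[0,0,-0.42]},{"dp":[-0.006,-0.003,-0.008],"angular":[0,0,-0.48]},{"dp":[-0.006,-0.003,-0.008],"angular":[0,0,-0.525]},{"dp":[-0.006,-0.003,-0.008],"angular":[0,0,-0.525]}]'
python3 - <<'E'
from h import *
s=manip.read_state();R=cv2.Rodrigues(s['tcp_rot'])[0];print('jaw',np.degrees(np.arctan2(R[1,1],R[0,1])),R[:,2],s['torque'],s['qpos'])
c=cap('wrist','w6');crop(c,'z6',140,110,420,320,2.8)
E
```

```text
time: 12.48
tcp_pos: [0.5192, 0.0216, 0.1583]
tcp_rot: [2.476, 1.917, -0.008]
wrist_force: [-3.5, -2.2, 18.0]
width: 0.48
jaw -14.492502454515497 [ 0.00249616 -0.0111589  -0.99993462] [-0.17045861  0.75147974 -0.11326542] [-0.18269852  0.48566099  1.59802966 -0.0121039   1.05345122  0.07623281]
```

View pics/z6.png

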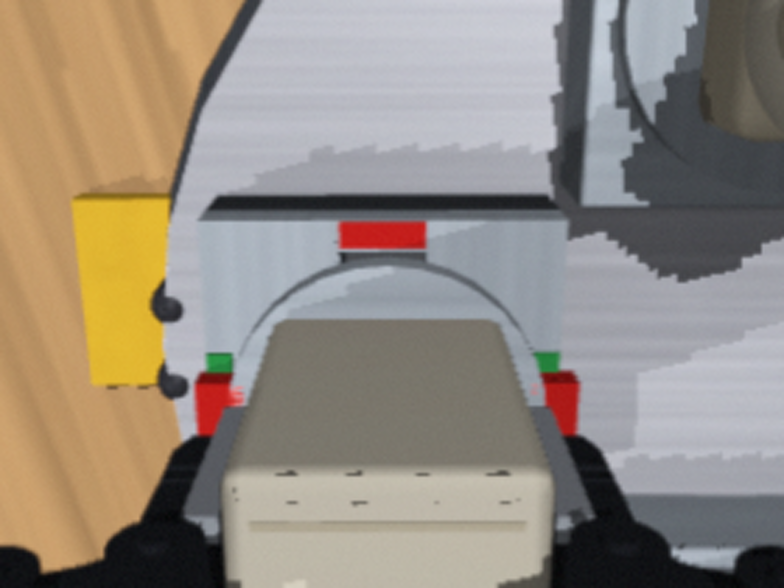

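Tabs at (218,404) and (560,404) stand at the green marks (218,362) and (546,362). I'll take out the small tool tilt, keep the push and check that it settles.

```bash
python3 -m jog '[{"dp":[0,-0.002,-0.008],"angular":[0.003,0.001,0]},{"dp":[0.001,-0.005,-0.009],"angular":[0.007,0.002,0]},{"dp":[0.001,-0.005,-0.009],"angular":[0.007,0.002,0]},{"dp":[0.001,-0.005,-0.009],"angular":[0.007,0.002,0]},{"dp":[0.001,-0.005,-0.009],"angular":[0.007,0.002,0]},{"dp":[0.001,-0.005,-0.009],"angular":[0.007,0.002,0]}]'
python3 - <<'E'
from h import *
s=manip.read_state();R=cv2.Rodrigues(s['tcp_rot'])[0];print('jaw',np.degrees(np.arctan2(R[1,1],R[0,1])),R[:,2],s['torque'])
c=cap('side','s7');p=proj(c,[.5186,.023,.08]).astype(int);print(p);crop(c,'z7',p[0]-60,p[1]-50,p[0]+60,p[1]+40,6.5)
E
```

```text
time: 13.03
tcp_pos: [0.5194, 0.0208, 0.1583]
tcp_rot: [2.48, 1.926, 0.0]
wrist_force: [-6.0, 0.0, 21.6]
width: 0.474
jaw -14.3295201177682 [ 0.00121107 -0.00107303 -0.99999869] [-0.40444257  1.23705696 -0.04333079]
[291 200]
```

View pics/z7.png

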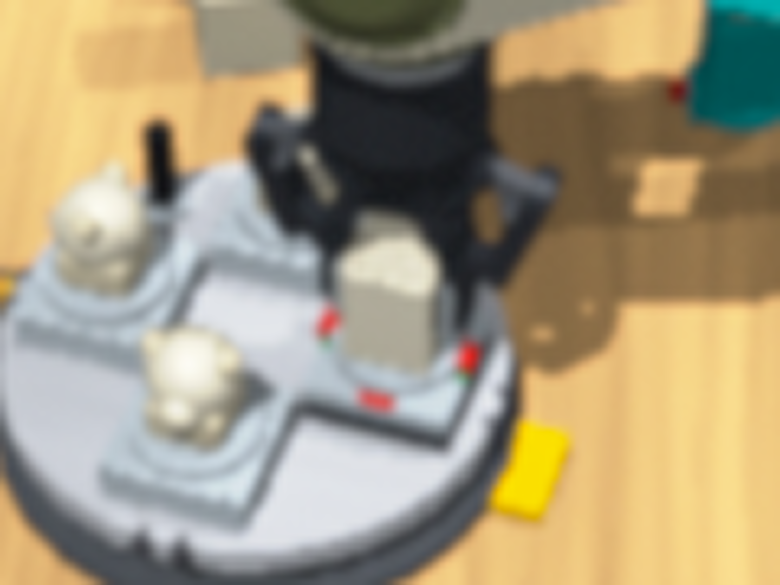

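The side view shows the blank seated, flange on the socket, with tabs at (328,322) and (468,358) at the greens. Handing in.

```bash
python3 -c "
from cell import manip
print(manip.hand_in());s=manip.read_state();print(s['time'],s['tcp_pos'],s['wrist_force'])"
```

```text
the job is handed in; nothing more can be done
None
the job is handed in; nothing more can be done
```

I handed the job in at about 13 s on the robot's clock, with the arm still gripping the blank and pressing it down. No verdict was reported.

**What I did:**
- I turned the table one stop clockwise by its post, and the empty socket came round to the yellow mark.
- I took the pale blank with the steel foot and entered it with the red tabs at the red marks.
- I pressed it home, then twisted it clockwise by about 90°.

**Last checks:**
- **Height:** the tool stayed at 0.1583 m through the twist, exactly the height worked out for a flush flange. It would not go lower when pushed harder.
- **Push:** about 25 N down, net of the blank's weight.
- **Tab angle:** -14.3°, against -14.2° for the green marks.
- **Pictures:** the wrist and side views show the tabs at the green marks, with the flange on the socket.

**What disagreed or failed:**
- The top and wrist cameras differed by 1 to 4 mm, which was within the fit.
- One move was refused for a missing key and retyped in full.
- A read-back after handing in was refused, so I have no reading from the second after hand-in.
- I did not check the bystanders with a final overhead picture. Nothing was seen to touch them.

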